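# Clip the lid onto a culture dish box

### The job

Lay the blue lid on the white storage box so that it sits fully down in the box, then press the four orange clips over it one at a time until each snaps home and stays shut. Take the clips in opposite-corner order: whichever clip comes first, the one diagonally across comes second, and the two others follow. Press gently, feeling for each snap and easing off as soon as it meets its stop, since pressing on with more than about 15 N shoves its bracket down the box, and leave the other things on the bench where they are.

Things in the scene. Friction and masses are not known exactly. Their poses are not given: they have to be found in the camera images.
- box: white open box, heavy (4 kg), 120 (x) by 170 (y) by 60 mm high, 4 mm walls, two dishes inside. Origin: centre of its underside, z up; turned at most 0.35 rad from the world axes, so its x points away from the robot. Four orange clips stand along its long sides, near the corners: front = robot's side (-x), left = +y
- lid: blue loose lid, 123 (x) by 173 (y) mm, about 250 g, lying grip up. Origin: centre of its underside. Grey tongue 105 by 155 mm at z 0 to 8 mm, blue plate z 8 to 14, white grip rib 12 mm thick (x), 60 long (y), up to z 40. The tongue drops 8 mm into the box (112 by 162 inside), either way round; seated, the plate lies on the rim and the lid's origin is 52 mm above the box's
- clip_fl (a joint): angle of the front left clip (diagonal: rear right); axis along the box's y at x -73, y +52 mm from its origin. 0 = home, level, pointing inward over the lid; pi/2 upright; starts leaning outward, 1.95 to 2.15. Each clip: orange tongue 24 mm wide, 4 thick, ending in a smooth white thumb roll of 9 mm diameter at 33.5 mm from the axis, 38 mm long in all; a soft foot below. A black block reaches 26 mm outward from the axis, 3 mm above it.
- clip_fr (a joint): angle of the front right clip (diagonal: rear left); axis along the box's y at x -73, y -52 mm from its origin. 0 = home, level, pointing inward over the lid; pi/2 upright; starts leaning outward, 1.95 to 2.15. The clips were fitted by hand: each axis lies somewhere 71 to 83 mm above the box's underside, different for each, and nothing reports it. A weak spring swings a clip that has not snapped back up.
- clip_rl (a joint): angle of the rear left clip (diagonal: front right); axis along the box's y at x +73, y +52 mm from its origin. 0 = home, level, pointing inward over the lid; pi/2 upright; starts leaning outward, 1.95 to 2.15. Resistance of any clip: under 1 N down to 0.28 rad; then the catch, with a peak of 3 to 5 N pressed on the thumb roll, fading until it snaps at about 0.05 rad.
- clip_rr (a joint): angle of the rear right clip (diagonal: front left); axis along the box's y at x +73, y -52 mm from its origin. 0 = home, level, pointing inward over the lid; pi/2 upright; starts leaning outward, 1.95 to 2.15. Any clip, once snapped, stays by itself against a hard stop at 0. Its bracket is held on the box by friction only and slips down when the clip is pressed with more than about 15 N.
- hinge_fl (a joint): how far the grey bracket of the front left clip has slipped down the box from where it was fitted (m); starts at 0, must stay below 0.001; it slips when the clip is pressed with more than about 15 N
- hinge_fr (a joint): how far the grey bracket of the front right clip has slipped down the box from where it was fitted (m); starts at 0, must stay below 0.001; it slips when the clip is pressed with more than about 15 N
- hinge_rl (a joint): how far the grey bracket of the rear left clip has slipped down the box from where it was fitted (m); starts at 0, must stay below 0.001; it slips when the clip is pressed with more than about 15 N
- hinge_rr (a joint): how far the grey bracket of the rear right clip has slipped down the box from where it was fitted (m); starts at 0, must stay below 0.001; it slips when the clip is pressed with more than about 15 N
- timer: white bench timer, 62 by 62 by 18 mm, bystander; origin: centre of its underside
- beaker: small clear beaker, 47 mm wide, 56 mm high, bystander; origin: centre of its underside
- marker_blue: white marker pen with a blue cap, 138 mm long, bystander; origin: centre of its underside

How it is judged (in metres and radians):
On the way, in this order (a step that is already met when the one before it is completed fails the run):
1. the lid is seated in the box, all four clips still open (horizontal distance between lid and box below 0.006 m and z of lid in the frame of box between 0.049 and 0.0545 m and angle between lid's own z axis and vertical below 0.03 rad and angle between the x axis of lid and the x axis of box, either way round below 0.08 rad and value of joint each of clip_fl, clip_fr, clip_rl, clip_rr above 0.6 rad), for 0.2 s.
2. one clip is snapped home, the three others still open (horizontal distance between lid and box below 0.006 m and z of lid in the frame of box between 0.049 and 0.0545 m and angle between lid's own z axis and vertical below 0.03 rad and angle between the x axis of lid and the x axis of box, either way round below 0.08 rad and ((value of joint clip_fl below 0.12 rad and value of joint each of clip_fr, clip_rl, clip_rr above 0.6 rad) or (value of joint clip_fr below 0.12 rad and value of joint each of clip_fl, clip_rl, clip_rr above 0.6 rad) or (value of joint clip_rl below 0.12 rad and value of joint each of clip_fl, clip_fr, clip_rr above 0.6 rad) or (value of joint clip_rr below 0.12 rad and value of joint each of clip_fl, clip_fr, clip_rl above 0.6 rad))), for 0.2 s.
3. the clip diagonally opposite is snapped home too, the other two still open (horizontal distance between lid and box below 0.006 m and z of lid in the frame of box between 0.049 and 0.0545 m and angle between lid's own z axis and vertical below 0.03 rad and angle between the x axis of lid and the x axis of box, either way round below 0.08 rad and ((value of joint each of clip_fl, clip_rr below 0.12 rad and value of joint each of clip_fr, clip_rl above 0.6 rad) or (value of joint each of clip_fr, clip_rl below 0.12 rad and value of joint each of clip_fl, clip_rr above 0.6 rad))), for 0.2 s.
4. all four clips are snapped home (horizontal distance between lid and box below 0.006 m and z of lid in the frame of box between 0.049 and 0.0545 m and angle between lid's own z axis and vertical below 0.03 rad and angle between the x axis of lid and the x axis of box, either way round below 0.08 rad and value of joint each of clip_fl, clip_fr, clip_rl, clip_rr below 0.12 rad), for 0.2 s.
At the end, for the whole second after the job is handed in: the lid is released and at rest, seated in the box (origin within 6 mm of the box's middle and 49 to 54.5 mm above the box's origin, tilted under 0.03 rad, turned under 0.08 rad from the box) and all four clips stay home (angle under 0.12 rad) with nothing holding them (all of step 4 and contact force between lid and the fingers below 0.1 N and linear speed of lid below 0.02 m/s); the robot touches nothing.
It fails at once if a clip is pressed so hard that its bracket slips down by more than 1 mm (over about 15 N) (value of joint any of hinge_fl, hinge_fr, hinge_rl, hinge_rr above 0.001 m).
It fails at once if a bystander is moved more than 30 mm (distance of any of timer, beaker, marker_blue from where it was at the start of the episode above 0.03 m).
It also fails if it takes over 72 s, if anything falls off the work surface, if the arm or the gripper's body presses on something with over 40 N, if the wrist force passes 120 N, or if a joint passes its speed limit or range.

### The arm

A 7-joint arm with a two-finger parallel gripper is mounted at the origin on a cart in front of the work surface, level with it; the furniture and walls round the work are solid. World frame = base frame: x ahead of the robot, y to its left, z up, the work surface at z = 0. Lengths are in mm, angles in rad, forces in N, time in s.
With the tool pointing down it reaches from about 400 to 850 mm from the base axis. Payload 4.5 kg.
Tool frame: the origin (TCP) lies where the fingers leave the gripper's body, on its centre line; the fingertips stand 64 mm ahead of it and the grasp point (between the pads) lies 45 mm ahead of it (env.grip_depth is the distance from the TCP to the grasp point, in mm); z points along the fingers, y is the line along which they close (so a half turn about z gives the same grasp; the last joint's range is limited). The gripper opens to 88 mm and grips with 3 to 60 N. Pads are 18 mm wide; open, the fingers measure 123 mm over their backs; the gripper's body (75 mm by 187 mm) begins 45 mm behind the grasp point.
Start: joints at [-1.119, 0.689, -0.195, 1.565, 0.157, 0.902, -0.215], TCP at [253.577, 571.267, 302.743] pointing down, gripper open.
Joint ranges: [-3.01, 3.01], [-0.46, 2.08], [-1.47, 1.51], [0.13, 2.56], [-1, 4.14], [0.04, 2.09], [-2.66, 2.66]. Speed limits (rad/s): [2.57, 2.57, 3.14, 3.14, 3.14, 3.14, 3.14].

### API

Orientations are given as a 3x3 rotation matrix whose columns are the frame's x, y, z axes.
In Python, from workcell import env gives the robot as it stands. The module is installed in compiled form; this text tells all that it offers.
- The arm moves only by the shell command python3 -m creep 'ROWS' [OPENING] [FORCE]. ROWS is JSON, one flat list of numbers, 6 for each row, row after row: the shift along the tool's x, y, z scaled (see below), then the turn, a rotation vector about the tool's x, y, z scaled (see below). In form: [tx, ty, tz, rx, ry, rz, tx, ty, tz, rx, ry, rz, ...]. A call has 1 to 12 rows; each row shifts and turns the commanded pose from where the row before left it, along the tool's axes as they then stand; what a row does not reach is not made up. The controller multiplies each number of a shift by 0.04 m and each number of a turn by 0.15 rad. A row lasts 1/8 s, in which the tool goes at most 62.5 mm and 10.7 degrees, less where a joint would pass 70% of its speed; a pose out of reach is approached as far as the arm can. A call with a number of a shift or a turn outside -1 to 1 is refused whole. A call with a gripper value outside its range is refused whole. OPENING is the opening, from 0 (shut) to 1 (fully open), set as the call begins (- or left out, the last holds). The fingers move at their own pace and stop on an object; FORCE is the grip in N (left out, the last holds). Time passes only in rows, so rows that do not move let the fingers close. It gives the time, the measured TCP pose, the force, the opening and the grip force at its end, in the units of the state.
- env.observe(): the state, without advancing time (a new reading comes with each control period).
- env.grab_frame(name): name is "scene" or "top" or "wrist"; returns the picture (384x512x3 uint8, blue, green, red); there is no depth.
- env.get_calibration(name): a dict with "fx", "fy", "cx", "cy" (pixels), "D" ([k1, k2, p1, p2, k3] as OpenCV has them; the pictures are not rectified), "R" (3x3) and "t" (3): a world point X has camera coordinates R X + t; the wrist camera has in their place "tool_from_camera" (4x4, takes a point from camera to tool coordinates, whose origin is the TCP and whose axes are the flange's). Camera axes: x right, y down, z forward; pixel columns grow to the right and rows downward; lengths in mm; the calibration is good to about 2 mm. A picture is of the moment at which its call begins: read the wrist's pose just before it. get_calibration takes no time and is no camera call.
- env.sign_off(): hands the job in; it is judged then, once.
The state is a dict: "time_s": time; "joint_pos": joint angles; "qvel": joint speeds; "effort": joint torques, N m; "eef_pos": TCP position; "orientation": TCP orientation; "contact_force": force on the tool from outside, world axes, zero at the start; "torque": the same for the moment, N m; "width": finger opening in mm; "gripper_force": force on a finger pad.
Only numpy, scipy, OpenCV 4.12 (cv2) and the standard library are available. Lean on these libraries where they do the work, as an engineer would, in place of code of your own. Each camera call takes 0.05 s, during which the arm holds its last target. There are 200 camera calls.

## Working session

There is one attempt and no reset: what is moved stays moved. The work goes in short steps, Python scripts to look and compute and a shell command to move; the robot and the scene stay as the last step left them, time stands still between calls to the robot, and variables do not carry over. Pictures are saved under pics/ and viewed, at most 10 in all, crops included, and the job is handed in when it is done.

```bash
mkdir -p pics; ls; cat > h.py <<'E'
import numpy as np, cv2
from workcell import env
def ray(name,uv,st=None):
    c=env.get_calibration(name)
    K=np.array([[c['fx'],0,c['cx']],[0,c['fy'],c['cy']],[0,0,1]])
    p=cv2.undistortPoints(np.array(uv,float).reshape(-1,1,2),K,np.array(c['D'],float)).reshape(-1,2)
    d=np.c_[p,np.ones(len(p))]
    if name=='wrist':
        T=np.array(c['tool_from_camera']);R=np.array(st['orientation']);o=np.array(st['eef_pos'])
        return R@T[:3,3]+o, d@(R@T[:3,:3]).T
    R=np.array(c['R']);t=np.array(c['t']).ravel()
    return -R.T@t, d@R
def onz(name,uv,z,st=None):
    o,d=ray(name,uv,st); z=np.asarray(z,float)
    return o+d*((z-o[2])/d[:,2])[:,None]
E
python3 - <<'E'
from h import *
s=env.observe();print({k:np.round(v,3).tolist() for k,v in s.items()})
a=env.grab_frame('scene');b=env.grab_frame('top')
cv2.imwrite('pics/scene0.png',a);cv2.imwrite('pics/top0.png',b)
for n in('scene','top'):
    c=env.get_calibration(n);R=np.array(c['R']);print(n,-R.T@np.array(c['t']).ravel(),c['fx'])
print(env.get_calibration('wrist'))
E
```

```text
pics
{'time_s': 0.0, 'joint_pos': [-1.119, 0.69, -0.195, 1.566, 0.157, 0.903, -0.215], 'qvel': [0.0, -0.001, -0.0, 0.001, 0.002, 0.001, -0.002], 'effort': [-0.0, -52.755, -1.267, -15.343, -0.053, 0.007, 0.0], 'eef_pos': [253.421, 570.744, 301.928], 'orientation': [[-0.914, 0.406, -0.001], [0.406, 0.914, -0.002], [-0.0, -0.002, -1.0]], 'contact_force': [0.408, 0.054, -0.415], 'torque': [-0.039, 0.01, 0.04], 'gripper_force': 0.0, 'width': 88.119}
scene [ 156.91059391 -444.90028149  724.64697218] 353.8865574234957
top [ 504.6174148   142.60303132 1407.93248733] 393.4631093782072
{'fx': 301.1602633181252, 'fy': 301.1602633181252, 'cx': 256.8537843160192, 'cy': 193.8900488333924, 'D': array([-0.00083174,  0.        ,  0.        ,  0.        ,  0.        ]), 'tool_from_camera': array([[ 6.31818705e-04, -9.55827214e-01, -2.93928455e-01,
         7.47117714e+01],
       [ 9.99999800e-01,  6.14232029e-04,  1.52142091e-04,
        -4.28157150e-01],
       [ 3.51187209e-05, -2.93928493e-01,  9.55827411e-01,
        -8.20468712e+01],
       [ 0.00000000e+00,  0.00000000e+00,  0.00000000e+00,
         1.00000000e+00]])}
```

View pics/top0.png

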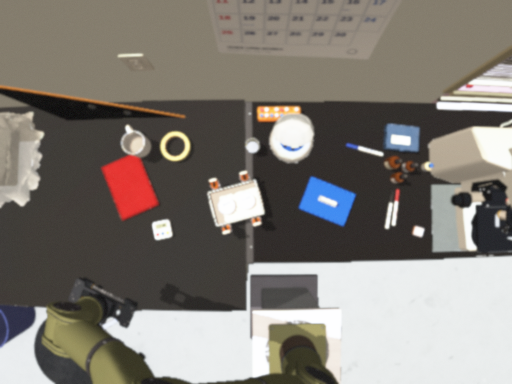

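View pics/scene0.png

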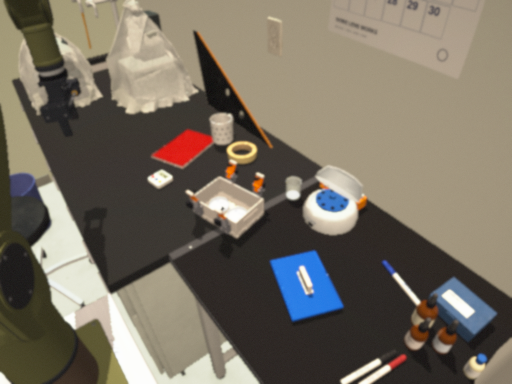

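The top view shows the lid (blue, white rib) at about (327,201) and the white box with four orange clips at (236,204). The timer is at (162,230), the beaker at (252,145) and the pen at (365,150). The scene view agrees.

```bash
python3 - <<'E'
from h import *
b=cv2.imread('pics/top0.png')
hsv=cv2.cvtColor(b,cv2.COLOR_BGR2HSV)
m=cv2.inRange(hsv,(100,120,80),(125,255,255));m[:, :290]=0;m[:,365:]=0;m[:165]=0;m[235:]=0
c=max(cv2.findContours(m,0,2)[0],key=cv2.contourArea)
P=onz('top',c.reshape(-1,2),14*np.ones(len(c)))[:,:2].astype(np.float32)
print('lid',cv2.minAreaRect(P))
roi=b[165:240,195:275];print()
m=cv2.inRange(hsv,(0,0,90),(180,110,255));M=np.zeros_like(m);M[170:235,200:270]=m[170:235,200:270]
M=cv2.morphologyEx(M,cv2.MORPH_OPEN,np.ones((9,9),np.uint8))
c=max(cv2.findContours(M,0,2)[0],key=cv2.contourArea)
P=onz('top',c.reshape(-1,2),60*np.ones(len(c)))[:,:2].astype(np.float32)
print('box',cv2.minAreaRect(P))
o=cv2.inRange(hsv,(3,120,90),(20,255,255))[165:245,195:275]
n,l,s,ct=cv2.connectedComponentsWithStats(o)
for i in range(1,n):
  if s[i,4]>3: print(s[i,4],ct[i]+[195,165],onz('top',ct[i]+[195,165],[85])[0])
E
```

```text
lid ((538.2741088867188, -112.04720306396484), (181.38528442382812, 130.47239685058594), 67.48179626464844)

box ((534.2317504882812, 211.90890502929688), (137.30955505371094, 183.86729431152344), 13.919949531555176)
31 [244.25806452 176.96774194] [619.97489143 179.84450739  85.        ]
43 [214.09302326 184.65116279] [594.90798254 281.85383648  85.        ]
20 [255.85 219.5 ] [476.48849087 142.02092388  85.        ]
22 [225.59090909 227.40909091] [450.83451126 243.74983318  85.        ]
```

```bash
cat >> h.py <<'E'
from scipy.spatial.transform import Rotation as Ro
def plan(pos,yaw,n):
    "rows from here to TCP pos with tool z down and tool y at angle yaw (deg)"
    s=env.observe();R0=np.array(s['orientation']);p0=np.array(s['eef_pos']);a=np.radians(yaw)
    R1=np.array([[-np.sin(a),np.cos(a),0],[np.cos(a),np.sin(a),0],[0,0,-1.]])
    w=Ro.from_matrix(R0.T@R1).as_rotvec();R=R0;out=[]
    for k in range(n):
        out.append(np.r_[R.T@(np.array(pos)-p0)/n/40,w/n/.15]);R=R@Ro.from_rotvec(w/n).as_matrix()
    for r in out: print(','.join('%g'%v for v in np.round(r,2)),end=',\n')
E
python3 -c "
from h import *
plan([510,205,300],14,12)"
```

```text
-0.8,-0.48,0.01,-0,0,0.5,
-0.83,-0.42,0,-0,0,0.5,
-0.86,-0.35,0,-0,0,0.5,
-0.89,-0.29,0,-0,0,0.5,
-0.9,-0.22,0,-0,0,0.5,
-0.92,-0.15,0,-0,0,0.5,
-0.93,-0.08,0,-0,0,0.5,
-0.93,-0.01,0,-0,0,0.5,
-0.93,0.06,0,-0,0,0.5,
-0.92,0.13,0,-0,0,0.5,
-0.91,0.2,0,-0,0,0.5,
-0.89,0.27,0,-0,0,0.5,
```

```bash
python3 -m creep '[-0.8,-0.48,0,0,0,0.5,-0.83,-0.42,0,0,0,0.5,-0.86,-0.35,0,0,0,0.5,-0.89,-0.29,0,0,0,0.5,-0.9,-0.22,0,0,0,0.5,-0.92,-0.15,0,0,0,0.5,-0.93,-0.08,0,0,0,0.5,-0.93,0,0,0,0,0.5,-0.93,0.06,0,0,0,0.5,-0.92,0.13,0,0,0,0.5,-0.91,0.2,0,0,0,0.5,-0.89,0.27,0,0,0,0.5]' 1; python3 - <<'E'
from h import *
s=env.observe();im=env.grab_frame('wrist');cv2.imwrite('pics/w_box.png',im)
import pickle;pickle.dump(s,open('w_box.pkl','wb'));print(s['eef_pos'],s['orientation'],s['qvel'])
E
```

```text
time_s: 1.6
eef_pos: [512.5, 205.7, 302.4]
orientation: [[-0.248, 0.969, -0.001], [0.969, 0.248, -0.0], [0.0, -0.001, -1.0]]
contact_force: [-0.3, 0.4, -0.6]
width: 88.1
gripper_force: 0.0
[512.54453805 205.69438348 302.43115003] [[-2.48078445e-01  9.68739702e-01 -6.89265639e-04]
 [ 9.68739946e-01  2.48078413e-01 -1.32774119e-04]
 [ 4.23683659e-05 -7.00657555e-04 -9.99999754e-01]] [ 0.45034655  0.08001892  0.14359348 -0.17739228 -0.11849119  0.09486935
  0.05763035]
```

View pics/w_box.png

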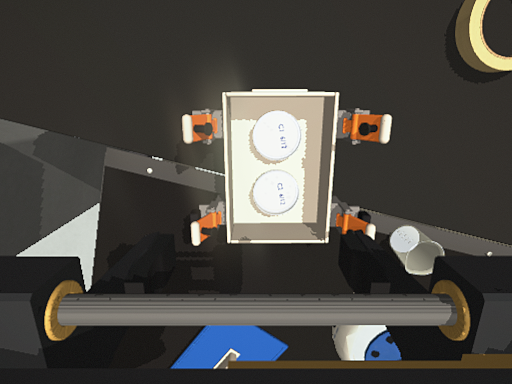

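The wrist view shows the open box with its rim from (223,92) to (339,243) and orange clips at its four corners, white rolls outermost. I'll take one still picture and fit the rim edges.

```bash
python3 -m creep '[0,0,0,0,0,0,0,0,0,0,0,0]' | head -2; cat > rim.py <<'E'
from h import *
s=env.observe();im=env.grab_frame('wrist');cv2.imwrite('pics/w_box2.png',im)
g=cv2.cvtColor(im,cv2.COLOR_BGR2GRAY).astype(int)
def first(v,idx,th=110):
    for i in idx:
        if v[i]>th: return i
L=[(first(g[r],range(205,260)),r) for r in range(152,192,4)]
Rr=[(first(g[r],range(360,300,-1)),r) for r in range(152,192,4)]
B=[(c,first(g[:,c],range(262,215,-1))) for c in range(240,320,6)]
T=[(c,first(g[:,c],range(75,130))) for c in list(range(232,250,4))+list(range(314,334,4))]
print(L,Rr,B,T)
def fit(p):
    q=onz('wrist',p,60*np.ones(len(p)),s)[:,:2];c=np.median(q,0)
    vx,vy,x0,y0=cv2.fitLine(q.astype(np.float32),cv2.DIST_HUBER,0,.01,.01).ravel();return np.array([vx,vy]),np.array([x0,y0])
F=[fit(x) for x in(L,Rr,B,T)]
for d,c in F: print(np.degrees(np.arctan2(d[1],d[0])),c)
def X(a,b):
    t=np.linalg.solve(np.c_[a[0],-b[0]],b[1]-a[1]);return a[1]+t[0]*a[0]
C=[X(F[0],F[2]),X(F[1],F[2]),X(F[1],F[3]),X(F[0],F[3])]
print(np.round(C,1),[np.linalg.norm(C[i]-C[i-1]) for i in range(4)],'centre',np.mean(C,0))
E
python3 rim.py
```

```text
time_s: 1.9
eef_pos: [511.3, 208.1, 302.5]
[(225, 152), (225, 156), (225, 160), (225, 164), (225, 168), (205, 172), (216, 176), (225, 180), (226, 184), (226, 188)] [(334, 152), (335, 156), (334, 160), (334, 164), (334, 168), (333, 172), (333, 176), (333, 180), (332, 184), (332, 188)] [(240, 244), (246, 244), (252, 244), (258, 245), (264, 245), (270, 245), (276, 245), (282, 245), (288, 245), (294, 245), (300, 245), (306, 245), (312, 245), (318, 245)] [(232, 94), (236, 94), (240, 94), (244, 94), (248, 94), (314, 94), (318, 94), (322, 94), (326, 95), (330, 95)]
-76.11384 [477.05734 202.90938]
-75.16455 [592.74097 232.23   ]
14.153187 [564.53876 131.01634]
14.378428 [515.05347 293.9362 ]
[[498.9 114.5]
 [616.1 144. ]
 [572.5 308.7]
 [458.2 279.4]] [np.float32(169.84535), np.float32(120.8526), np.float32(170.31961), np.float32(118.03385)] centre [536.4206  211.62564]
```

```bash
python3 -c "
from h import *
plan([528,-138,250],-22.5,9)"
```

```text
-0.94,-0.2,0.15,-0,-0,0.48,
-0.95,-0.13,0.15,-0,-0,0.48,
-0.96,-0.06,0.15,-0,-0,0.48,
-0.96,0.01,0.15,-0,-0,0.48,
-0.96,0.08,0.15,-0,-0,0.48,
-0.95,0.15,0.15,-0,-0,0.48,
-0.94,0.21,0.15,-0,-0,0.48,
-0.92,0.28,0.15,-0,-0,0.48,
-0.9,0.35,0.15,-0,-0,0.48,
```

```bash
python3 -m creep '[-0.94,-0.2,0.15,0,0,0.48,-0.95,-0.13,0.15,0,0,0.48,-0.96,-0.06,0.15,0,0,0.48,-0.96,0,0.15,0,0,0.48,-0.96,0.08,0.15,0,0,0.48,-0.95,0.15,0.15,0,0,0.48,-0.94,0.21,0.15,0,0,0.48,-0.92,0.28,0.15,0,0,0.48,-0.9,0.35,0.15,0,0,0.48,0,0,0,0,0,0,0,0,0,0,0,0]'; python3 - <<'E'
from h import *
s=env.observe();im=env.grab_frame('wrist');cv2.imwrite('pics/w_lid.png',im)
hsv=cv2.cvtColor(im,cv2.COLOR_BGR2HSV)
m=cv2.inRange(hsv,(100,120,60),(125,255,255))
c=max(cv2.findContours(m,0,2)[0],key=cv2.contourArea);print(cv2.boundingRect(c))
P=onz('wrist',c.reshape(-1,2),14*np.ones(len(c)),s)[:,:2].astype(np.float32);print('plate',cv2.minAreaRect(P))
x,y,w,h=cv2.boundingRect(c)
wm=cv2.inRange(hsv,(0,0,190),(180,60,255));h2=np.zeros_like(wm);cv2.drawContours(h2,[cv2.convexHull(c)],-1,255,-1);wm&=h2
wm=cv2.morphologyEx(wm,cv2.MORPH_OPEN,np.ones((3,3),np.uint8))
k=max(cv2.findContours(wm,0,2)[0],key=cv2.contourArea);print(cv2.boundingRect(k),cv2.contourArea(k))
P=onz('wrist',k.reshape(-1,2),40*np.ones(len(k)),s)[:,:2].astype(np.float32);print('rib',cv2.minAreaRect(P))
E
```

```text
time_s: 3.32
eef_pos: [527.9, -137.3, 248.6]
orientation: [[0.382, 0.924, -0.0], [0.924, -0.382, 0.002], [0.001, -0.001, -1.0]]
contact_force: [0.0, 0.5, -0.5]
width: 88.3
gripper_force: 0.0
(195, 61, 126, 166)
plate ((540.1488037109375, -113.17169189453125), (172.9571533203125, 123.16781616210938), 67.74061584472656)
(249, 118, 18, 66) 1065.5
rib ((540.7235107421875, -110.77278900146484), (63.105247497558594, 16.605955123901367), 68.07601165771484)
```

View pics/w_lid.png

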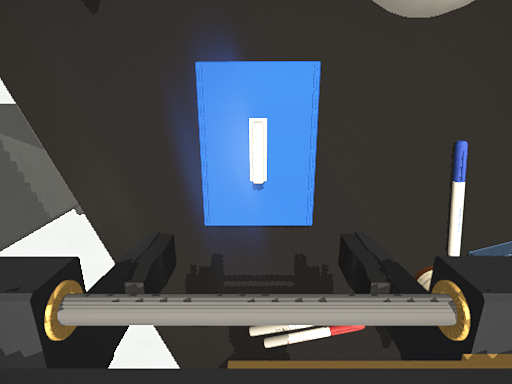

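The lid's outline spans (195,61) to (320,226) with the rib at (258,151). It measures 173 x 123 mm at centre (540.1, -113.2), which matches the given size. The next move goes down on the rib.

```bash
python3 -c "
from h import *
plan([540.1,-113.2,81],-22.26,6)"
```

```text
0.11,0.01,0.7,-0,-0,-0,
0.11,0.01,0.7,-0,-0,-0,
0.11,0.01,0.7,-0,-0,-0,
0.11,0.01,0.7,-0,-0,-0,
0.11,0.01,0.7,-0,-0,-0,
0.11,0.01,0.7,-0,-0,-0,
```

```bash
python3 -m creep '[0.11,0.01,0.7,0,0,0,0.11,0.01,0.7,0,0,0,0.11,0.01,0.7,0,0,0,0.11,0.01,0.7,0,0,0,0.11,0.01,0.7,0,0,0,0.11,0.01,0.68,0,0,0,0,0,0,0,0,0]'; python3 -m creep '[0,0,0,0,0,0,0,0,0,0,0,0,0,0,0,0,0,0,0,0,0,0,0,0,0,0,0,0,0,0]' 0 35
```

```text
time_s: 4.25
eef_pos: [540.1, -113.2, 80.4]
orientation: [[0.381, 0.924, -0.001], [0.924, -0.381, 0.002], [0.001, -0.002, -1.0]]
contact_force: [-0.0, -0.1, -0.4]
width: 88.0
gripper_force: 0.0
time_s: 4.88
eef_pos: [540.1, -115.8, 81.6]
orientation: [[0.385, 0.923, 0.0], [0.923, -0.385, 0.0], [0.0, 0.0, -1.0]]
contact_force: [0.0, -0.9, 0.2]
width: 40.2
gripper_force: 0.0
```

```bash
python3 -m creep '[0,0,0,0,0,0,0,0,0,0,0,0,0,0,0,0,0,0,0,0,0,0,0,0]'; python3 -m creep '[0,0,-0.3,0,0,0,0,0,-0.6,0,0,0,0,0,-0.8,0,0,0,0,0,-1,0,0,0,0,0,-1,0,0,0,0,0,0,0,0,0]'; python3 -c "
from h import *
print(env.observe()['eef_pos'])
plan([536.4,211.6,210],14.3,11)"
```

```text
time_s: 5.38
eef_pos: [539.6, -115.5, 81.4]
orientation: [[0.385, 0.923, -0.001], [0.923, -0.385, 0.0], [-0.0, -0.001, -1.0]]
contact_force: [-0.9, 0.6, 0.6]
width: 12.0
gripper_force: 35.0
time_s: 6.12
eef_pos: [541.7, -116.3, 232.8]
orientation: [[0.385, 0.923, 0.007], [0.923, -0.385, -0.001], [0.002, 0.007, -1.0]]
contact_force: [-0.3, 1.2, -2.6]
width: 12.1
gripper_force: 35.0
[ 541.71294362 -116.26196987  232.77455581]
0.68,-0.3,0.05,0,0,-0.39,
0.7,-0.26,0.05,0,0,-0.39,
0.71,-0.22,0.05,0,0,-0.39,
0.72,-0.17,0.05,0,0,-0.39,
0.73,-0.13,0.05,0,0,-0.39,
0.74,-0.09,0.05,0,0,-0.39,
0.74,-0.04,0.05,0,0,-0.39,
0.75,-0,0.05,0,0,-0.39,
0.74,0.04,0.05,0,0,-0.39,
0.74,0.09,0.05,0,0,-0.39,
0.73,0.13,0.05,0,0,-0.39,
```

```bash
python3 -m creep '[0.68,-0.3,0,0,0,-0.39,0.7,-0.26,0,0,0,-0.39,0.71,-0.22,0,0,0,-0.39,0.72,-0.17,0,0,0,-0.39,0.73,-0.13,0,0,0,-0.39,0.74,-0.09,0,0,0,-0.39,0.74,-0.04,0,0,0,-0.39,0.74,0,0,0,0,-0.39,0.74,0.04,0,0,0,-0.39,0.74,0.09,0,0,0,-0.39,0.7,0.13,0,0,0,-0.39,0,0,0,0,0,0]'; python3 -m creep '[0,0,0,0,0,0,0,0,0,0,0,0]'; python3 - <<'E'
from h import *
s=env.observe();im=env.grab_frame('wrist');cv2.imwrite('pics/w_held.png',im);t=env.grab_frame('top');sc=env.grab_frame('scene')
cv2.imwrite('pics/top1.png',t);cv2.imwrite('pics/sc1.png',sc)
hsv=cv2.cvtColor(im,cv2.COLOR_BGR2HSV)
m=cv2.inRange(hsv,(100,120,60),(125,255,255))
c=max(cv2.findContours(m,0,2)[0],key=cv2.contourArea);print(cv2.boundingRect(c))
zt=s['eef_pos'][2]-81.4+14
P=onz('wrist',c.reshape(-1,2),zt*np.ones(len(c)),s)[:,:2].astype(np.float32);print('plate',zt,cv2.minAreaRect(P))
print(s['eef_pos'])
plan([536.9,209.5,s['eef_pos'][2]],14.3,1)
E
```

```text
time_s: 7.62
eef_pos: [533.9, 212.8, 228.4]
orientation: [[-0.251, 0.968, -0.002], [0.968, 0.251, 0.002], [0.002, -0.001, -1.0]]
contact_force: [-0.0, 0.4, -3.1]
width: 11.6
gripper_force: 35.0
time_s: 7.88
eef_pos: [535.1, 208.0, 229.2]
orientation: [[-0.244, 0.97, -0.001], [0.97, 0.244, -0.001], [-0.001, -0.001, -1.0]]
contact_force: [0.8, 1.2, -1.2]
width: 11.8
gripper_force: 35.0
(126, 71, 262, 186)
plate 161.79383160370602 ((525.79833984375, 247.40469360351562), (121.96453094482422, 95.3243637084961), 14.13132381439209)
[535.06120566 208.03669231 229.1938316 ]
0.01,0.05,0.01,-0,0,-0.02,
```

View pics/w_held.png

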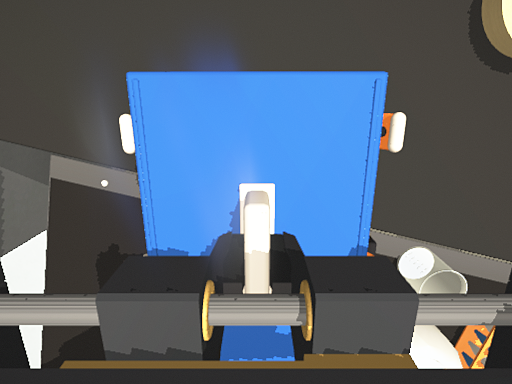

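The held lid fills (126,71) to (388,256) and is aligned with the box; its origin lies about 1.7 mm toward +tool x from the TCP. The rolls of the left clips are visible beside it, clear of the lid. I'll descend to just above the rim.

```bash
python3 -m creep '[0.02,0.03,0.3,0,0,0,0.01,0.01,0.5,0,0,0,0,0,0.6,0,0,0,0,0,0.5,0,0,0,0,0,0.2,0,0,0,0,0,0,0,0,0,0,0,0,0,0,0,0,0,0,0,0,0]'; python3 -c "
from h import *
print(env.observe()['eef_pos'])
plan([536.6,209.8,133.4],14.3,1)"
```

```text
time_s: 9.02
eef_pos: [536.7, 211.5, 146.3]
orientation: [[-0.246, 0.969, 0.001], [0.969, 0.246, 0.001], [0.0, 0.002, -1.0]]
contact_force: [-0.0, 0.1, -2.0]
width: 11.8
gripper_force: 35.0
[536.7235338  211.54050359 146.2645173 ]
-0.04,-0.01,0.32,0.01,-0,-0.01,
```

```bash
python3 -m creep '[-0.03,0,0.1,0,0,0,0,0,0.1,0,0,0,0,0,0.08,0,0,0,0,0,0,0,0,0]';python3 -m creep '[0,0,0.03,0,0,0,0,0,0,0,0,0,0,0,0,0,0,0]'
```

```text
time_s: 9.52
eef_pos: [536.4, 210.1, 133.9]
orientation: [[-0.246, 0.969, -0.001], [0.969, 0.246, -0.0], [-0.0, -0.001, -1.0]]
contact_force: [0.0, 0.0, -2.1]
width: 11.5
gripper_force: 35.0
time_s: 9.9
eef_pos: [536.7, 210.3, 133.5]
orientation: [[-0.246, 0.969, 0.0], [0.969, 0.246, 0.0], [0.0, 0.0, -1.0]]
contact_force: [-0.8, -0.3, 2.4]
width: 11.6
gripper_force: 35.0
```

```bash
python3 -m creep '[0,0,0,0,0,0,0,0,0,0,0,0,0,0,0,0,0,0,0,0,0,0,0,0]' 0.45; python3 -m creep '[0,0,-0.2,0,0,0,0,0,-0.6,0,0,0,0,0,-0.8,0,0,0,0,0,-0.9,0,0,0,0,0,-0.9,0,0,0,0,0,0,0,0,0]'; python3 -m creep '[0,0,0,0,0,0]' 0 10; python3 - <<'E'
from h import *
s=env.observe();im=env.grab_frame('wrist');cv2.imwrite('pics/w_seat.png',im)
hsv=cv2.cvtColor(im,cv2.COLOR_BGR2HSV)
m=cv2.inRange(hsv,(100,120,60),(125,255,255))
c=max(cv2.findContours(m,0,2)[0],key=cv2.contourArea);print(cv2.boundingRect(c))
P=onz('wrist',c.reshape(-1,2),66*np.ones(len(c)),s)[:,:2].astype(np.float32);print('plate',cv2.minAreaRect(P));print(s['eef_pos'])
E
```

```text
time_s: 10.4
eef_pos: [536.6, 210.2, 133.1]
orientation: [[-0.246, 0.969, 0.0], [0.969, 0.246, 0.0], [0.0, 0.0, -1.0]]
contact_force: [0.4, -0.3, 0.2]
width: 39.9
gripper_force: 0.0
time_s: 11.15
eef_pos: [538.0, 210.7, 272.3]
orientation: [[-0.246, 0.969, 0.006], [0.969, 0.246, 0.003], [0.001, 0.007, -1.0]]
contact_force: [-0.2, -0.7, 0.0]
width: 39.7
gripper_force: 0.0
time_s: 11.28
eef_pos: [536.1, 210.0, 268.9]
orientation: [[-0.246, 0.969, -0.001], [0.969, 0.246, -0.0], [-0.0, -0.001, -1.0]]
contact_force: [-1.0, -0.1, -0.3]
width: 31.5
gripper_force: 0.0
(189, 86, 138, 173)
plate ((536.9067993164062, 212.40736389160156), (122.56126403808594, 171.77410888671875), 14.348564147949219)
[536.12568457 210.04530327 268.88021028]
```

View pics/w_seat.png

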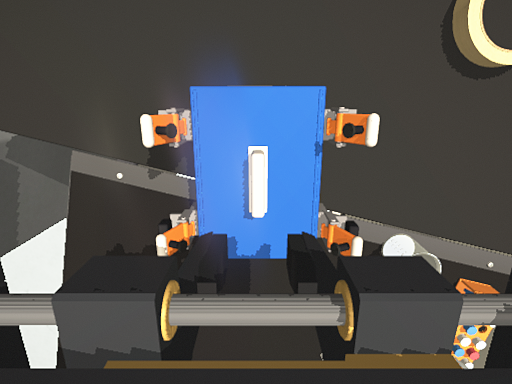

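The lid sits centred at (536.9, 212.4), 0.9 mm from the box centre, at 14.35°. All four clips are still leaning outward (rolls at image (147,130), (372,130), (163,243), (356,243)). The first clip will be front left: I'll go outside it with shut fingers, tip at z 100.

```bash
cat >> h.py <<'E'
def bx():
    s=env.observe();a=np.radians(14.3);d=np.array(s['eef_pos'])-[536.6,211.9,64]
    print('box x %.1f y %.1f tip z %.1f'%(d[0]*np.cos(a)+d[1]*np.sin(a),-d[0]*np.sin(a)+d[1]*np.cos(a),d[2]),'F',np.round(s['contact_force'],1),'yaw',np.degrees(np.arctan2(s['orientation'][1][1],s['orientation'][0][1])),s['time_s'],s['width'])
E
python3 -m creep '[0.45,-0.98,0,0,0,0,0.45,-0.98,0.3,0,0,0,0.45,-0.98,0.7,0,0,0,0,0,0.8,0,0,0,0,0,0.8,0,0,0,0,0,0,0,0,0,0,0,0,0,0,0]' ; python3 -c "from h import *;bx()"
```

```text
time_s: 12.2
eef_pos: [409.4, 233.5, 165.4]
orientation: [[-0.246, 0.969, -0.0], [0.969, 0.246, -0.0], [-0.0, -0.0, -1.0]]
contact_force: [-0.1, 0.7, 0.8]
width: 0.9
gripper_force: 0.0
box x -117.9 y 52.3 tip z 101.4 F [-0.1  0.7  0.8] yaw 14.218556293070716 12.2 0.9217703079281236
```

```bash
python3 -m creep '[0,0.25,0,0,0,0,0,0.25,0,0,0,0,0,0.25,0,0,0,0,0,0.25,0,0,0,0,0,0.25,0,0,0,0,0,0.25,0,0,0,0,0,0.25,0,0,0,0,0,0.2,0,0,0,0,0,0,0,0,0,0]' ; python3 - <<'E'
from h import *
bx();im=env.grab_frame('wrist');sc=env.grab_frame('scene')
cv2.imwrite('pics/c1.png',np.vstack([cv2.resize(im[0:260,60:460],(600,390)),cv2.resize(sc[150:260,150:310],(600,0) if 0 else (300,206))] if 0 else [im[60:300,80:420],cv2.resize(sc[150:260,150:320],(340,220))]))
E
```

```text
time_s: 13.32
eef_pos: [485.8, 253.0, 165.2]
orientation: [[-0.246, 0.969, 0.001], [0.969, 0.246, 0.001], [0.0, 0.001, -1.0]]
contact_force: [-0.2, -0.8, 0.7]
width: 0.7
gripper_force: 0.0
box x -39.0 y 52.4 tip z 101.2 F [-0.2 -0.8  0.7] yaw 14.215277899652733 13.325 0.7215554719344472
```

View pics/c1.png

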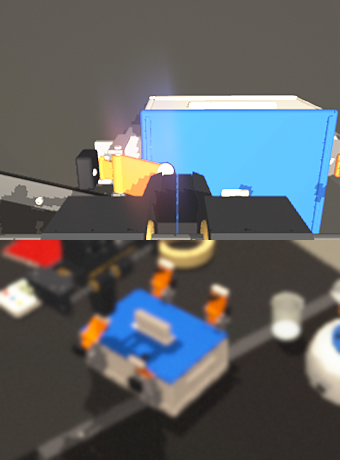

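The crop shows the front left clip swung inward with its roll under the shut fingertips (168,168); the lid is unmoved. Below 0.28 rad there are still at least 9 mm to the stop, so 8 mm in 2 mm feeling steps is safe.

```bash
for r in 1; do python3 -m creep '[0,0,0.05,0,0,0,0,0,0,0,0,0]';python3 -m creep '[0,0,0.05,0,0,0,0,0,0,0,0,0]';python3 -m creep '[0,0,0.05,0,0,0,0,0,0,0,0,0]';python3 -m creep '[0,0,0.05,0,0,0,0,0,0,0,0,0]'; done | grep -E 'eef|contact'
```

```text
eef_pos: [484.6, 252.8, 163.0]
contact_force: [-0.4, -0.5, 0.4]
eef_pos: [484.6, 252.7, 160.9]
contact_force: [0.4, 0.0, -0.1]
eef_pos: [484.7, 252.7, 158.9]
contact_force: [-0.2, 0.2, -0.0]
eef_pos: [484.9, 252.8, 157.0]
contact_force: [-0.0, 0.3, 0.7]
```

```bash
(python3 -m creep '[0,0,0.05,0,0,0,0,0,0,0,0,0]';python3 -m creep '[0,0,0.05,0,0,0,0,0,0,0,0,0]';python3 -m creep '[0,0,0.05,0,0,0,0,0,0,0,0,0]') | grep -E 'eef|contact'
```

```text
eef_pos: [485.4, 253.0, 155.3]
contact_force: [1.8, 1.0, 2.7]
eef_pos: [485.7, 253.0, 153.3]
contact_force: [2.6, -0.2, 2.7]
eef_pos: [483.6, 252.4, 150.5]
contact_force: [-0.1, -1.1, -0.6]
```

```bash
(python3 -m creep '[0,0,0.02,0,0,0,0,0,0,0,0,0]';python3 -m creep '[0,0,0.02,0,0,0,0,0,0,0,0,0]') | grep -E 'eef|contact'
```

```text
eef_pos: [484.3, 252.6, 149.9]
contact_force: [-0.3, 0.3, -0.1]
eef_pos: [484.8, 252.8, 149.4]
contact_force: [0.1, 0.6, -0.1]
```

```bash
(python3 -m creep '[0,0,0.025,0,0,0,0,0,0,0,0,0]';python3 -m creep '[0,0,0.02,0,0,0,0,0,0,0,0,0]') | grep -E 'eef|contact'
```

```text
eef_pos: [484.9, 252.8, 148.4]
contact_force: [0.0, -0.4, -0.9]
eef_pos: [484.9, 252.8, 147.7]
contact_force: [0.6, -0.3, 0.3]
```

```bash
(python3 -m creep '[0,0,0.02,0,0,0,0,0,0,0,0,0]';python3 -m creep '[0,0,0.02,0,0,0,0,0,0,0,0,0]') | grep -E 'eef|contact'
```

```text
eef_pos: [485.0, 252.9, 147.3]
contact_force: [-0.8, 0.2, 4.1]
eef_pos: [485.0, 252.9, 147.0]
contact_force: [-1.4, -0.3, 9.8]
```

The stop was met at 9.8 N (tip z 83, so the axis is near 79); the force had dropped to zero at the snap 3 mm higher. I'll ease off, lift and look.

```bash
python3 -m creep '[0,0,-0.3,0,0,0,0,0,-0.7,0,0,0,0,0,-0.8,0,0,0,0,0,0,0,0,0]'|grep -E 'eef|cont'; cat > clips.py <<'E'
import sys
from h import *
bx();s=env.observe();im=env.grab_frame('wrist');cv2.imwrite('pics/%s.png'%sys.argv[1],im)
hsv=cv2.cvtColor(im,cv2.COLOR_BGR2HSV);o=cv2.inRange(hsv,(4,130,90),(20,255,255))
a=np.radians(14.3);R=np.array([[np.cos(a),np.sin(a)],[-np.sin(a),np.cos(a)]])
n,l,st,ct=cv2.connectedComponentsWithStats(o)
for i in range(1,n):
    if st[i,4]>60:
        q=np.argwhere(l==i)[:,::-1];P=(onz('wrist',q,80*np.ones(len(q)),s)[:,:2]-[536.6,211.9])@R.T
        print('orange n %d box x %.0f..%.0f y %.0f..%.0f'%(st[i,4],*np.percentile(P[:,0],[2,98]),*np.percentile(P[:,1],[2,98])))
E
python3 clips.py a1
```

```text
eef_pos: [486.1, 253.4, 220.5]
contact_force: [0.4, -0.3, 0.2]
box x -38.7 y 52.7 tip z 156.5 F [ 0.4 -0.3  0.2] yaw 14.225062093571129 17.175 0.45914050817876595
orange n 63 box x -77..-76 y 39..63
orange n 1221 box x 60..103 y 31..61
orange n 74 box x -63..-58 y -31..-18
orange n 193 box x -17..-10 y -55..-18
orange n 88 box x -15..-9 y -80..-61
orange n 236 box x 83..103 y -88..-65
orange n 3205 box x -232..82 y -111..-96
```

View pics/a1.png

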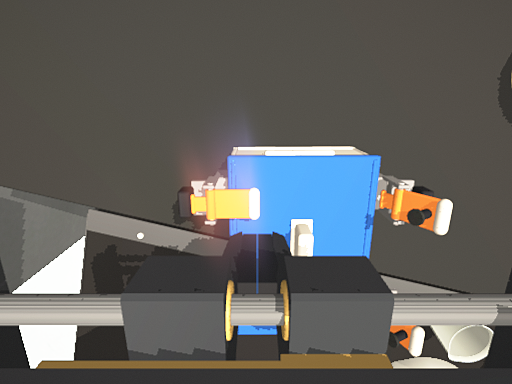

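The front left clip lies level over the lid, orange at (190..255, 203) with its roll at (254,203), and stays home; the rear left clip is open at (425,212). My hue range was too narrow for bright orange, so I'll widen it. Next is rear right.

```bash
sed -i 's/(20,255,255))$/(30,255,255))/' clips.py; python3 -m creep '[-0.52,0.78,0,0,0,0,-0.52,0.78,0,0,0,0,-0.52,0.78,0,0,0,0,-0.52,0.78,0,0,0,0,-0.54,0.8,0,0,0,0,0,0,0.6,0,0,0,0,0,0.78,0,0,0,0,0,0,0,0,0,0,0,0,0,0,0]'|grep -E 'eef|cont'; python3 -c "from h import *;bx()"
```

```text
eef_pos: [662.8, 189.9, 163.1]
contact_force: [0.6, 0.8, 1.1]
box x 116.9 y -52.5 tip z 99.1 F [0.6 0.8 1.1] yaw 14.242132793102856 18.35 0.3974416152932357
```

```bash
(python3 -m creep '[0,-0.25,0,0,0,0,0,-0.25,0,0,0,0,0,-0.25,0,0,0,0,0,-0.25,0,0,0,0,0,-0.25,0,0,0,0,0,-0.25,0,0,0,0,0,-0.25,0,0,0,0,0,-0.18,0,0,0,0,0,0,0,0,0,0]'; python3 -m creep '[0,0,0.05,0,0,0,0,0,0,0,0,0]';python3 -m creep '[0,0,0.05,0,0,0,0,0,0,0,0,0]';python3 -m creep '[0,0,0.05,0,0,0,0,0,0,0,0,0]';python3 -m creep '[0,0,0.05,0,0,0,0,0,0,0,0,0]')|grep -E 'eef|cont';python3 clips.py b1
```

```text
eef_pos: [586.9, 170.6, 162.8]
contact_force: [0.0, -0.7, -1.3]
eef_pos: [588.0, 170.9, 160.7]
contact_force: [0.5, 0.5, 1.0]
eef_pos: [587.9, 170.8, 158.7]
contact_force: [-0.6, 0.3, -0.0]
eef_pos: [587.6, 170.8, 156.9]
contact_force: [-1.6, -1.3, 2.5]
eef_pos: [587.3, 170.7, 154.8]
contact_force: [-2.6, -0.9, 3.0]
box x 38.9 y -52.5 tip z 90.8 F [-2.6 -0.9  3. ] yaw 14.23989479810601 20.475 0.6486107365940434
orange n 2853 box x 63..95 y 41..66
orange n 4227 box x -80..-45 y 40..63
orange n 2588 box x -103..-55 y -74..-40
orange n 2013 box x 46..87 y -63..-42
orange n 263 box x 19..25 y -123..-81
orange n 328 box x 54..59 y -123..-81
orange n 474 box x 180..190 y -147..-114
orange n 3210 box x -99..123 y -146..-135
```

```bash
(python3 -m creep '[0,0,0.05,0,0,0,0,0,0,0,0,0]';python3 -m creep '[0,0,0.025,0,0,0,0,0,0,0,0,0]';python3 -m creep '[0,0,0.025,0,0,0,0,0,0,0,0,0]')|grep -E 'eef|cont'
```

```text
eef_pos: [588.5, 171.0, 152.7]
contact_force: [0.8, 0.4, 0.9]
eef_pos: [588.1, 170.9, 151.8]
contact_force: [-0.8, 0.6, 0.1]
eef_pos: [587.8, 170.8, 150.8]
contact_force: [-0.5, 0.1, 0.4]
```

```bash
(python3 -m creep '[0,0,0.02,0,0,0,0,0,0,0,0,0]';python3 -m creep '[0,0,0.02,0,0,0,0,0,0,0,0,0]')|grep -E 'eef|cont'
```

```text
eef_pos: [587.8, 170.8, 150.0]
contact_force: [0.1, 0.2, 0.4]
eef_pos: [587.8, 170.8, 149.2]
contact_force: [0.1, 0.5, 0.2]
```

```bash
python3 -m creep '[0,0,-0.3,0,0,0,0,0,-0.7,0,0,0,0,0,-0.8,0,0,0,0,0,0,0,0,0]'|grep -E 'eef|cont';python3 clips.py b2
```

```text
eef_pos: [589.5, 171.2, 224.5]
contact_force: [0.1, -1.1, 0.4]
box x 41.2 y -52.5 tip z 160.5 F [ 0.1 -1.1  0.4] yaw 14.227319224225104 22.275 0.5149931850002886
orange n 1184 box x 63..92 y 41..67
orange n 2314 box x -89..-45 y 39..62
orange n 1091 box x -96..-58 y -71..-40
orange n 1463 box x 45..88 y -64..-42
orange n 1354 box x 205..259 y -139..-109
orange n 261 box x 14..22 y -187..-126
orange n 335 box x 64..71 y -188..-127
orange n 660 box x 203..252 y -207..-173
orange n 3215 box x -156..164 y -221..-205
```

Rear right reads x 45..88, the mirror of front left's -89..-45, so it is home. Next is front right.

```bash
python3 -m creep '[0,-0.8,0,0,0,0,0,-0.8,0,0,0,0,0,-0.8,0,0,0,0,0,-0.8,0,0,0,0,0,-0.78,0,0,0,0,0,0,0.7,0,0,0,0,0,0.75,0,0,0,0,0,0,0,0,0,0,0,0,0,0,0]'|grep -E 'eef|cont'; python3 -c "from h import *;bx()"
```

```text
eef_pos: [433.5, 131.6, 163.6]
contact_force: [-1.3, -0.1, -0.4]
box x -119.7 y -52.4 tip z 99.6 F [-1.3 -0.1 -0.4] yaw 14.234188859668032 23.45 0.43098907814249965
```

```bash
(python3 -m creep '[0,0.25,0,0,0,0,0,0.25,0,0,0,0,0,0.25,0,0,0,0,0,0.25,0,0,0,0,0,0.25,0,0,0,0,0,0.25,0,0,0,0,0,0.25,0,0,0,0,0,0.25,0,0,0,0,0,0,0,0,0,0]'; python3 -m creep '[0,0,0.05,0,0,0,0,0,0,0,0,0]';python3 -m creep '[0,0,0.05,0,0,0,0,0,0,0,0,0]';python3 -m creep '[0,0,0.05,0,0,0,0,0,0,0,0,0]';python3 -m creep '[0,0,0.05,0,0,0,0,0,0,0,0,0]')|grep -E 'eef|cont';python3 clips.py d1
```

```text
eef_pos: [512.2, 151.7, 163.4]
contact_force: [0.3, 0.2, -0.2]
eef_pos: [510.7, 151.2, 161.2]
contact_force: [0.6, -0.1, -0.5]
eef_pos: [510.7, 151.2, 159.1]
contact_force: [-0.3, -0.1, 0.2]
eef_pos: [510.8, 151.3, 157.1]
contact_force: [0.1, -0.9, -0.4]
eef_pos: [511.0, 151.3, 155.2]
contact_force: [-0.2, 0.6, 0.5]
box x -39.8 y -52.4 tip z 91.2 F [-0.2  0.6  0.5] yaw 14.241191235629913 25.575 0.36677545993275157
orange n 2263 box x 57..82 y 41..63
orange n 4776 box x -88..-45 y 40..63
orange n 1878 box x -84..-48 y -63..-40
orange n 2824 box x 46..89 y -65..-41
orange n 264 box x -59..-53 y -123..-80
orange n 324 box x -25..-19 y -123..-81
orange n 3216 box x -178..45 y -146..-135
```

```bash
(python3 -m creep '[0,0,0.05,0,0,0,0,0,0,0,0,0]';python3 -m creep '[0,0,0.05,0,0,0,0,0,0,0,0,0]';python3 -m creep '[0,0,0.05,0,0,0,0,0,0,0,0,0]')|grep -E 'eef|cont'
```

```text
eef_pos: [510.9, 151.3, 153.2]
contact_force: [-0.3, 0.9, 0.2]
eef_pos: [511.4, 151.4, 151.3]
contact_force: [1.5, 1.0, 2.0]
eef_pos: [511.6, 151.5, 149.4]
contact_force: [1.1, 0.2, 2.6]
```

```bash
(python3 -m creep '[0,0,0.05,0,0,0,0,0,0,0,0,0]';python3 -m creep '[0,0,0.025,0,0,0,0,0,0,0,0,0]';python3 -m creep '[0,0,0.025,0,0,0,0,0,0,0,0,0]')|grep -E 'eef|cont'
```

```text
eef_pos: [510.1, 151.0, 146.9]
contact_force: [-0.9, -0.6, -0.2]
eef_pos: [510.4, 151.2, 145.9]
contact_force: [0.3, -0.3, 0.5]
eef_pos: [510.9, 151.3, 145.2]
contact_force: [-1.1, -0.7, -0.7]
```

Snapped: the force fell to zero at tip z 83. I'll lift and check.

```bash
python3 -m creep '[0,0,-0.3,0,0,0,0,0,-0.7,0,0,0,0,0,-0.9,0,0,0,0,0,0,0,0,0]'|grep -E 'eef|cont';python3 clips.py d2
```

```text
eef_pos: [512.6, 151.7, 224.4]
contact_force: [0.2, 0.7, -0.3]
box x -38.2 y -52.4 tip z 160.4 F [ 0.2  0.7 -0.3] yaw 14.223360604365906 27.625 0.6615519993815865
orange n 1912 box x 60..103 y 41..67
orange n 2179 box x -88..-45 y 40..62
orange n 1414 box x -87..-44 y -62..-40
orange n 1492 box x 45..89 y -65..-41
orange n 294 box x -65..-57 y -187..-126
orange n 315 box x -15..-8 y -187..-127
orange n 3185 box x -233..84 y -220..-205
```

Front right reads x -87..-44, home. Last is rear left.

```bash
python3 -m creep '[0.52,0.78,0,0,0,0,0.52,0.78,0,0,0,0,0.52,0.78,0,0,0,0,0.52,0.78,0,0,0,0,0.53,0.8,0,0,0,0,0,0,0.7,0,0,0,0,0,0.75,0,0,0,0,0,0,0,0,0,0,0,0,0,0,0]'|grep -E 'eef|cont'; python3 -c "from h import *;bx()"
```

```text
eef_pos: [637.6, 291.1, 163.7]
contact_force: [0.9, -0.4, 0.1]
box x 117.5 y 51.8 tip z 99.7 F [ 0.9 -0.4  0.1] yaw 14.23016038714526 28.8 0.4086417230856764
```

```bash
(python3 -m creep '[0,-0.25,0,0,0,0,0,-0.25,0,0,0,0,0,-0.25,0,0,0,0,0,-0.25,0,0,0,0,0,-0.25,0,0,0,0,0,-0.25,0,0,0,0,0,-0.25,0,0,0,0,0,-0.19,0,0,0,0,0,0,0,0,0,0]'; python3 -m creep '[0,0,0.05,0,0,0,0,0,0,0,0,0]';python3 -m creep '[0,0,0.05,0,0,0,0,0,0,0,0,0]';python3 -m creep '[0,0,0.05,0,0,0,0,0,0,0,0,0]';python3 -m creep '[0,0,0.05,0,0,0,0,0,0,0,0,0]')|grep -E 'eef|cont';python3 clips.py e1
```

```text
eef_pos: [561.2, 271.8, 163.2]
contact_force: [0.7, -0.3, -0.5]
eef_pos: [562.4, 272.0, 161.1]
contact_force: [-0.3, -0.4, -0.5]
eef_pos: [562.2, 272.0, 159.1]
contact_force: [0.3, 0.1, -0.4]
eef_pos: [561.9, 271.9, 157.3]
contact_force: [-1.7, 0.1, 2.1]
eef_pos: [561.6, 271.9, 155.2]
contact_force: [-2.2, 0.4, 3.5]
box x 39.0 y 51.9 tip z 91.2 F [-2.2  0.4  3.5] yaw 14.248294462613314 30.925 0.6297559091356674
orange n 2735 box x -88..-45 y 39..63
orange n 1937 box x 46..87 y 41..62
orange n 82 box x 22..25 y 10..24
orange n 301 box x 54..59 y -19..23
orange n 3286 box x -99..123 y -42..-31
```

Catch felt from tip z about 94; home should be near 85.

```bash
(python3 -m creep '[0,0,0.05,0,0,0,0,0,0,0,0,0]';python3 -m creep '[0,0,0.025,0,0,0,0,0,0,0,0,0]';python3 -m creep '[0,0,0.025,0,0,0,0,0,0,0,0,0]')|grep -E 'eef|cont'
```

```text
eef_pos: [562.8, 272.2, 153.2]
contact_force: [-1.1, 0.1, -0.5]
eef_pos: [562.4, 272.0, 152.2]
contact_force: [0.6, -0.7, -0.1]
eef_pos: [562.2, 272.0, 151.2]
contact_force: [0.3, 0.0, 0.3]
```

Snapped. I'll lift well clear and check all four clips and the lid.

```bash
python3 -m creep '[0,0,-0.3,0,0,0,0,0,-0.7,0,0,0,0,0,-0.8,0,0,0,-0.9,-0.4,-0.7,0,0,0,-0.9,-0.4,-0.7,0,0,0,-0.2,-0.2,0,0,0,0,0,0,0,0,0,0,0,0,0,0,0,0]'|grep -E 'eef|cont';python3 clips.py f1; python3 - <<'E'
from h import *
s=env.observe();im=cv2.imread('pics/f1.png')
hsv=cv2.cvtColor(im,cv2.COLOR_BGR2HSV)
m=cv2.inRange(hsv,(100,120,60),(125,255,255))
c=max(cv2.findContours(m,0,2)[0],key=cv2.contourArea);print(cv2.boundingRect(c))
P=onz('wrist',c.reshape(-1,2),66*np.ones(len(c)),s)[:,:2].astype(np.float32);print('plate',cv2.minAreaRect(P))
E
```

```text
eef_pos: [542.7, 186.5, 278.6]
contact_force: [0.2, -0.4, 0.2]
box x -0.4 y -26.1 tip z 214.6 F [ 0.2 -0.4  0.2] yaw 14.377085388004147 32.725 0.40762968953266376
orange n 1272 box x -88..-45 y 40..63
orange n 1288 box x 45..88 y 40..63
orange n 902 box x -86..-44 y -63..-40
orange n 965 box x 45..88 y -64..-41
orange n 1250 box x 203..263 y -149..-110
orange n 295 box x -35..-25 y -211..-136
orange n 323 box x 27..36 y -211..-136
orange n 127 box x 228..248 y -213..-191
orange n 3192 box x -244..150 y -252..-232
(190, 58, 136, 176)
plate ((537.0341186523438, 212.4989013671875), (122.6689453125, 171.3326416015625), 14.420626640319824)
```

View pics/f1.png

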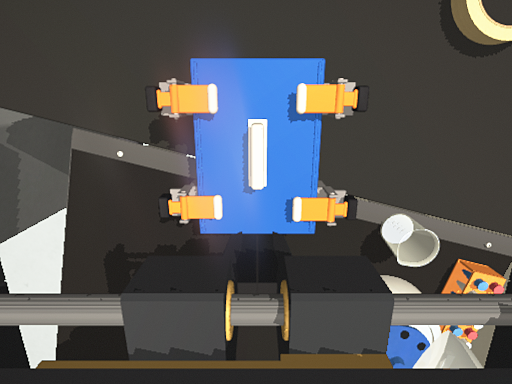

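All four clips lie level over the lid, with rolls at (212,98), (302,98), (218,207) and (297,209). The lid is centred at (537.0, 212.5) and the arm is clear, so I'm handing in.

```bash
python3 -c "
from workcell import env
print(env.sign_off())"
```

```text
the job is handed in; nothing more can be done
None
```

The lid is seated about 1 mm off the box centre, and all four clips snapped home in the order front left, rear right, front right, rear left. The highest press I read was about 10 N, and the job went in at about 33 s; sign-off returned no verdict.

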